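# Let two small cans out of the drinks dispenser

### The job

Two guests want a small drink: at the dispenser that holds the shorter cans, press its side lever all the way down with the fingertips on the black roll, so that the gate lifts and one can rolls into the tray, let the lever come right back up so that the next can rolls up to the gate, then press and let go once more for the second can. Two cans must end in the tray and the third must stay behind the gate. Do not touch or lift any can, and leave the other dispenser and the rest of the table alone.

Things in the scene. Friction and masses are not known exactly. Their poses are not given: they have to be found in the camera images.
- rack_small: fixed sheet-steel gravity dispenser, 374 mm long, with a queue of three short drink cans (92 mm long, lying crosswise) in a lane 96 mm wide; built like the other one. Origin on the table below the first can; x runs down the slope (0.14 rad) to the tray, y to the lever side. Waiting cans at about x = 4, -61, -126 mm. Side walls 42 mm above the sloping floor.
- roll_small (a point): Small-can dispenser: centre of the lever's finger roll, a black rubber cylinder 22 mm across and 36 mm long, along the rack's y, outside the +y side wall (its centre 34 mm from the wall's inside). Its top is always 11 mm above this point; press it down from above. At rest its top is about 0.173 m above the table, fully down 59 mm lower; nothing is above or below. Its axes turn with the lever.
- rocker_small (a joint): Small-can lever, rad: 0 at rest (gate down), 1.0 at its stop, roll fully down. Pressing the roll lifts the gate beyond the pivot while a blade drops behind the first can, so that only this one rolls out, past 0.9. Let go short of that, the gate may lie on the can: press again. A spring returns the lever (3 N at rest, up to 9 N on the way down); the next can then rolls to the gate.
- pivot_small (a point): Small-can dispenser: point on the rocker's level pivot axis (along the rack's y), abreast of the roll, whose centre swings 62 mm from it on its -x side, from 0.5 rad above level at rest to 0.5 rad below fully down. The bearing ears reach 20 mm above it. Fixed to the rack.
- tray_small (a point): Small-can dispenser: middle of the open tray's floor; the tray runs from x = 60 mm in the rack's frame to the end lip at 197 mm. The first can let out comes to rest at x = 164 mm, a second one behind it at 99 mm; each takes about 1 s.
- small_1: short can no. 1 in its queue (1 is at the gate), red with silver ends, 92 mm long, 66 mm across; origin at its centre, y along its axis
- small_2: short can no. 2 in its queue (1 is at the gate), red with silver ends, 92 mm long, 66 mm across; origin at its centre, y along its axis
- small_3: short can no. 3 in its queue (1 is at the gate), red with silver ends, 92 mm long, 66 mm across; origin at its centre, y along its axis
- rack_large: fixed sheet-steel gravity dispenser, 374 mm long, with a queue of three tall drink cans (115 mm long, lying crosswise) in a lane 119 mm wide; built like the other one. Origin on the table below the first can; x runs down the slope (0.14 rad) to the tray, y to the lever side. Waiting cans at about x = 4, -61, -126 mm. Side walls 42 mm above the sloping floor.
- roll_large (a point): Large-can dispenser: centre of the lever's finger roll, a black rubber cylinder 22 mm across and 36 mm long, along the rack's y, outside the +y side wall (its centre 34 mm from the wall's inside). Its top is always 11 mm above this point; press it down from above. At rest its top is about 0.173 m above the table, fully down 59 mm lower; nothing is above or below. Its axes turn with the lever.
- rocker_large (a joint): Large-can lever, rad: 0 at rest (gate down), 1.0 at its stop, roll fully down. Pressing the roll lifts the gate beyond the pivot while a blade drops behind the first can, so that only this one rolls out, past 0.9. Let go short of that, the gate may lie on the can: press again. A spring returns the lever (3 N at rest, up to 9 N on the way down); the next can then rolls to the gate.
- large_1: tall can no. 1 in its queue (1 is at the gate), red with silver ends, 115 mm long, 66 mm across; origin at its centre, y along its axis
- large_2: tall can no. 2 in its queue (1 is at the gate), red with silver ends, 115 mm long, 66 mm across; origin at its centre, y along its axis
- large_3: tall can no. 3 in its queue (1 is at the gate), red with silver ends, 115 mm long, 66 mm across; origin at its centre, y along its axis
- tumbler: clear glass tumbler, 62 mm across, 85 mm tall, beside the tray of the small-can dispenser; origin at its foot
- mug: white mug, 72 mm across, 80 mm tall, beside the tray of the large-can dispenser; origin at its foot
- oil_bottle: green oil bottle, 90 mm across, 230 mm tall; origin at its foot
- bowl: blue bowl, 140 mm across, 60 mm tall; origin at its foot
- spice_jar: amber spice jar, 54 mm across, 85 mm tall; origin at its foot
- beaker: mauve plastic measuring beaker, 84 mm across the rim, 150 mm tall; origin at its foot
- spoon_mid (a point): wooden spoon, 280 mm long, lying on the orange chopping board; the point is half-way along
Mind the look-alikes: they are no part of the job. Leave any purple look-alike of the small_1 alone.

How it is judged:
By the outcome, as a careful person would: the job done as asked, in the order asked, and still so for the second after the job is handed in, with the robot touching nothing.
It also fails if it takes over 48 s, if anything falls off the work surface, if the arm or the gripper's body presses on something with over 40 N, if the wrist force passes 120 N, or if a joint passes its speed limit or range.

### The arm

A 6-joint arm with a two-finger parallel gripper is mounted at the origin on the work surface. World frame = base frame: x ahead of the robot, y to its left, z up, the work surface at z = 0. Lengths are in m, angles in rad, forces in N, time in s.
With the tool pointing down it reaches from about 0.35 to 0.8 m from the base axis. Payload 7.3 kg.
Tool frame: the origin (TCP) lies between the finger pads; the fingertips stand 25 mm ahead of it and the grasp point (between the pads) lies 6 mm ahead of it (r.tip_extent is the distance from the TCP to the fingertips, in m); z points along the fingers, y is the line along which they close (so a half turn about z gives the same grasp; the last joint's range is limited). The gripper opens to 85 mm and grips with 20 to 120 N. Pads are 22 mm wide; open, the fingers measure 114 mm over their backs; the gripper's body (76 mm by 85 mm) begins 54 mm behind the grasp point. The pads swing forward as they close: fully open they stand 13 mm farther back than shut.
Start: joints at [1.099, 0.342, 1.524, -0, 1.275, -0.146], TCP at [0.168, 0.497, 0.256] pointing down, gripper open.
Joint ranges: [-2.53, 2.53], [-0.77, 2.02], [0.04, 2.7], [-1, 4.14], [0.28, 2.66], [-3.11, 3.11]. Speed limits (rad/s): [2.57, 2.57, 3.14, 3.14, 3.14, 3.14].

### API

Orientations are given as a unit quaternion [x, y, z, w].
In Python, from workcell import r, command_gripper, optics gives the robot as it stands. The module is installed in compiled form; this text tells all that it offers. Calls block until the motion is done:
- r.reach(position, orientation): joint-space move of the TCP to a pose.
- r.move_straight(position, orientation=None, speed=0.15, max_force=None): straight line of the TCP; orientation=None keeps the orientation; speed is the mean speed in m/s. With max_force (N) it stops when the force on the tool has changed by that much, and returns True; else False.
- r.movej(angles): joint-space move.
- command_gripper(opening, force=None): finger opening in m; force is the grip in N (None keeps the last); returns when the fingers have stopped.
- r.hold(seconds).
- r.solve_ik(position, orientation): joint angles nearest the present ones, or None.
- r.read_state(): the state.
- optics.get_image(name): name is "side" or "top" or "wrist"; returns (picture, depth): 420x560x3 uint8, red, green, blue; 420x560 float32, m along the optical axis (not along the pixel's ray), 0 where there is no reading.
- optics.camera_model(name): a dict with "K" (3x3 intrinsics, pixels), "R" (3x3) and "t" (3): a world point X has camera coordinates R X + t; the wrist camera has in their place "tool_from_camera" (4x4, takes a point from camera to tool coordinates, whose origin is the TCP and whose axes are the flange's). Camera axes: x right, y down, z forward; pixel columns grow to the right and rows downward; lengths in m; the calibration is good to about 2 mm. The wrist camera is an equidistant fisheye: a pixel r from the principal point sees the ray r / f radians off the axis. A picture is of the moment at which its call begins: read the wrist's pose just before it. camera_model takes no time and is no camera call.
A pose or a line that the arm cannot do raises r.PlanningError and nothing moves.
- r.finish_job(): hands the job in; it is judged then, once.
The state is a dict: "time_s": time; "joint_positions": joint angles; "dq": joint speeds; "tau": joint torques, N m; "eef_pos": TCP position; "eef_rot": TCP orientation; "contact_force": force on the tool from outside, world axes, zero at the start; "torque": the same for the moment, N m; "grip_width": finger opening in m; "grip_force": force on a finger pad.
Only numpy, scipy, OpenCV 4.12 (cv2) and the standard library are available. Lean on these libraries where they do the work, as an engineer would, in place of code of your own. Each camera call takes 0.05 s, during which the arm holds its last target. There are 200 camera calls.

## Working session

There is one attempt and no reset: what is moved stays moved. The work goes in short steps, each a Python script; the robot and the scene stay as the last script left them, time stands still between calls to the robot, and variables do not carry over. Pictures are saved under pics/ and viewed, at most 10 in all, crops included, and the job is handed in when it is done.

```bash
mkdir -p pics
python3 - <<'E'
from workcell import r, optics
import cv2,numpy as np
for n in("top","side"):
    p,d=optics.get_image(n); cv2.imwrite(f"pics/{n}0.png",p[:,:,::-1]); np.savez(f"{n}0.npz",p=p,d=d)
    m=optics.camera_model(n); print(n,{k:np.round(v,3).tolist() if not isinstance(v,str) else v for k,v in m.items()})
print(r.read_state()["time_s"],r.read_state()["eef_rot"],r.tip_extent)
E
```

```text
top {'K': [[396.376, 0.0, 274.735], [0.0, 396.376, 211.847], [0.0, 0.0, 1.0]], 'R': [[-0.026, -1.0, -0.005], [-0.99, 0.027, -0.139], [0.139, 0.001, -0.99]], 't': [-0.036, 0.593, 1.213]}
side {'K': [[546.787, 0.0, 273.174], [0.0, 546.787, 200.623], [0.0, 0.0, 1.0]], 'R': [[0.985, -0.174, 0.012], [-0.098, -0.61, -0.786], [0.144, 0.773, -0.618]], 't': [-0.565, 0.085, 1.789]}
0.1 [ 1.62169401e-01  9.86762706e-01 -6.31875438e-04 -2.18260316e-04] 0.025
```

View pics/top0.png

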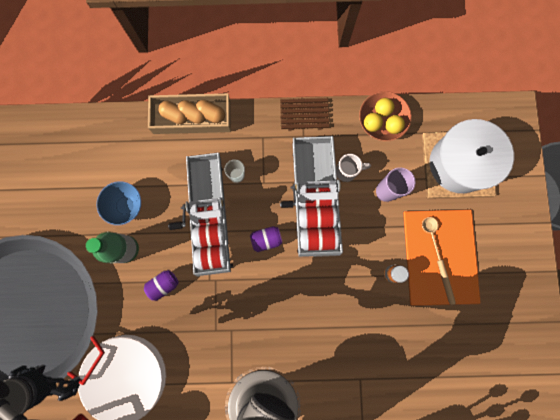

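View pics/side0.png

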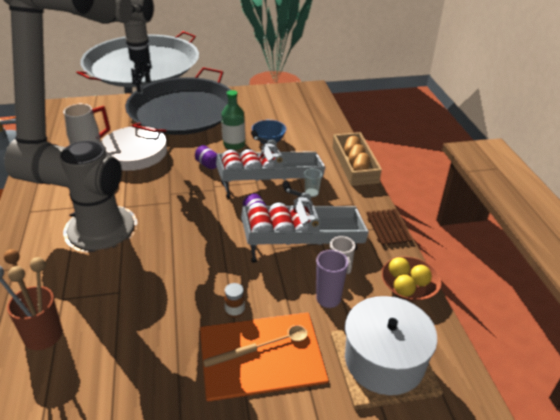

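The top view shows two dispensers. The narrower one, beside the glass tumbler, is at columns 187–228 with its roll near (177,225), and that is the small one. The wider one is at columns 294–340 with its roll near (287,204). In the side view the small one is the farther, at about (270,163).

```bash
cat > h.py <<'E'
import numpy as np
from workcell import optics
def cloud(n,d):
    m=optics.camera_model(n);K,R,t=[np.array(m[k]) for k in("K","R","t")]
    v,u=np.mgrid[:d.shape[0],:d.shape[1]]
    c=np.stack([(u-K[0,2])/K[0,0]*d,(v-K[1,2])/K[1,1]*d,d],-1)
    return (c-t)@R
E
python3 - <<'E'
import numpy as np,cv2
from h import *
z=np.load("top0.npz");p,d=z["p"],z["d"];P=cloud("top",d)
cv2.imwrite("pics/crop.png",cv2.resize(p[140:290,140:260,::-1],None,fx=4,fy=4,interpolation=cv2.INTER_CUBIC))
h=P[...,2];dark=(p.max(-1)<60)&(h>.12)&(h<.2)
n,l,s,c=cv2.connectedComponentsWithStats(dark.astype(np.uint8))
for i in range(1,n):
    if s[i,4]>8:
        q=P[l==i];print(s[i],np.round(q.mean(0),4),np.round(q.min(0),3),np.round(q.max(0),3))
# red cans: end of the small queue
hsv=cv2.cvtColor(p,cv2.COLOR_RGB2HSV)
red=((hsv[...,0]<8)|(hsv[...,0]>172))&(hsv[...,1]>150)&(h>.08)&(h<.22)&(hsv[...,2]>60)
for nm,a,b in(("small",180,235),("large",290,345)):
    m=red.copy();m[:,:a]=0;m[:,b:]=0;m[:140]=0;m[290:]=0
    print(nm,m.sum(),np.round(P[m].mean(0),3))
    w=(h>.04)&(h<.25);w[:,:a]=0;w[:,b:]=0;w[:150]=0;w[280:]=0
    (cx,cy),sz,ang=cv2.minAreaRect(P[w][:,:2].astype(np.float32));print("rect",cx,cy,sz,ang)
E
```

```text
[477 147  10   9  63] [ 0.7366 -0.6556  0.1678] [ 0.727 -0.67   0.154] [ 0.748 -0.646  0.174]
[281 201  12   7  69] [ 0.5961 -0.0866  0.1712] [ 0.588 -0.102  0.163] [ 0.604 -0.07   0.177]
[169 209  17  21 116] [0.548  0.2274 0.167 ] [0.533 0.208 0.13 ] [0.593 0.249 0.177]
[114 234  12  27  85] [0.4896 0.3975 0.1324] [0.451 0.39  0.12 ] [0.526 0.415 0.15 ]
[101 239   7  13  40] [0.4911 0.4213 0.1894] [0.475 0.416 0.179] [0.509 0.43  0.2  ]
small 707 [0.497 0.141 0.128]
rect 0.5921469926834106 0.14720997214317322 (0.38214150071144104, 0.15274487435817719) 0.004757128190249205
large 1118 [ 0.544 -0.184  0.127]
rect 0.6168556213378906 -0.17950290441513062 (0.1693207323551178, 0.34615421295166016) 83.11641693115234
```

View pics/crop.png

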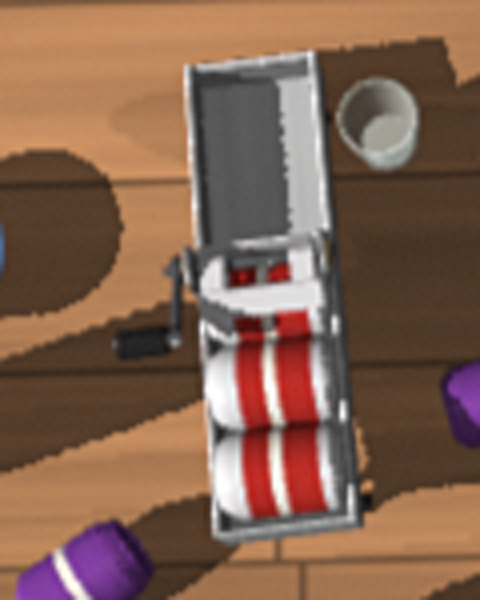

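The crop shows the black roll at about (143,343), which is full-image (175.7,225.7). The rack's long walls are tilted a few degrees. Next I measure the roll and yaw, cross-check them in the side view, and close the gripper.

Run:
```python
import numpy as np,cv2
from h import *
from workcell import r,command_gripper
z=np.load("top0.npz");p,d=z["p"],z["d"];P=cloud("top",d);h=P[...,2]
sel=lambda P,p,lo,hi:(p.max(-1)<75)&(P[...,2]>lo)&(P[...,2]<hi)&(abs(P[...,0]-.545)<.05)&(abs(P[...,1]-.225)<.05)
m=sel(P,p,.155,.185);m[:,182:]=0;m[:219]=0
v,u=np.nonzero(m);print("top roll",len(u),u.min(),u.max(),v.min(),v.max(),np.round(P[m].mean(0),4),np.ptp(P[m][:,:2],axis=0))
z=np.load("side0.npz");Q=cloud("side",z["d"]);m2=sel(Q,z["p"],.14,.185)
v,u=np.nonzero(m2);print("side dark",len(u),u.min() if len(u) else 0,np.round(np.median(Q[m2],axis=0),4) if len(u) else 0)
# yaw: extent of the rack's outline per x slice, above the table
for x in np.arange(.40,.76,.03):
    s=(abs(P[...,0]-x)<.006)&(h>.045)&(h<.2)&(P[...,1]>.06)&(P[...,1]<.205)
    y=P[s][:,1];print(round(x,2),s.sum(),np.round([y.min(),y.max(),(y.min()+y.max())/2],4) if len(y) else "")
command_gripper(0.0,40)
s=r.read_state();r.move_straight(list(s["eef_pos"][:2])+[.36]);print(r.read_state()["time_s"],r.read_state()["grip_width"])
```

```text
top roll 102 168 181 221 229 [0.5439 0.2315 0.1698] [0.02277955 0.03614017]
side dark 73 252 [0.5533 0.2135 0.1637]
0.4 23 [0.1294 0.1885 0.1589]
0.43 158 [0.0878 0.1906 0.1392]
0.46 160 [0.0903 0.1944 0.1423]
0.49 148 [0.0937 0.1981 0.1459]
0.52 150 [0.0965 0.1992 0.1479]
0.55 129 [0.0989 0.2036 0.1513]
0.58 165 [0.101  0.2047 0.1529]
0.61 132 [0.0992 0.2045 0.1519]
0.64 67 [0.1079 0.2034 0.1556]
0.67 45 [0.1112 0.2035 0.1574]
0.7 39 [0.0606 0.2033 0.132 ]
0.73 27 [0.0945 0.1222 0.1083]
1.7083 0.00018250376900564007
```

The roll centre is (0.544, 0.2315) and yaw is about 0.1, which agrees with lane centre plus 82 mm. I move above it and take a look with the wrist camera.

```bash
cat >> h.py <<'E'
yaw=.1
a=np.pi/4+yaw/2
Q=[np.cos(a),np.sin(a),0,0]
X,Y=.5395,.236
E
python3 - <<'E'
from h import *
from workcell import r
import cv2
Qs=Q
j=r.solve_ik([X,Y,.30],Q);print(j)
s=r.read_state()
p0=np.array(s["eef_pos"])
r.reach([X,Y,.34],Q)
r.move_straight([X,Y,.173+.025+.03],speed=.15)
for n in("wrist","side"):
    p,d=optics.get_image(n);cv2.imwrite(f"pics/{n}1.png",p[:,:,::-1])
s=r.read_state();print(s["time_s"],s["eef_pos"],s["contact_force"])
E
```

```text
[ 2.82252859e-01  4.34459129e-01  1.26163169e+00 -4.44089210e-16
  1.44550184e+00  1.82252859e-01]
4.375 [0.53996571 0.23628755 0.22924102] [0.512974   0.42001802 0.23673994]
```

View pics/wrist1.png

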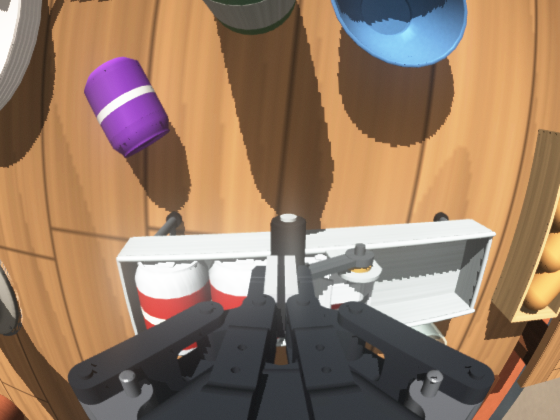

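View pics/side1.png

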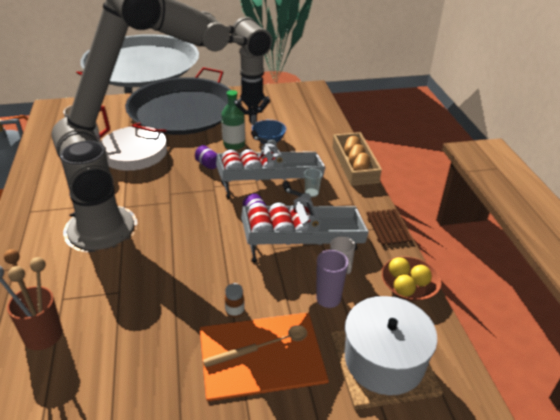

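The wrist view shows the roll at (288,235), in line under the closed fingers, with the rack's edges level in the image, so the yaw is right. I press once and check.

```bash
cat > press.py <<'E'
from h import *
from workcell import r
import cv2,sys
k=sys.argv[1]
def st(w):
    s=r.read_state();print(w,round(s["time_s"],2),np.round(s["eef_pos"],4),np.round(s["contact_force"],1))
st("start")
print(r.move_straight([X,Y,.16],speed=.08,max_force=25));st("mid")
print(r.move_straight([X,Y,.133],speed=.04,max_force=25));st("down")
r.hold(1.2);p,d=optics.get_image("top");cv2.imwrite(f"pics/dn{k}.png",cv2.resize(p[140:290,140:260,::-1],None,fx=4,fy=4))
r.move_straight([X,Y,.228],speed=.08);r.hold(1.3);st("up")
p,d=optics.get_image("top");cv2.imwrite(f"pics/up{k}.png",cv2.resize(p[140:290,140:260,::-1],None,fx=4,fy=4))
a=cv2.imread(f"pics/dn{k}.png");b=cv2.imread(f"pics/up{k}.png");cv2.imwrite(f"pics/both{k}.png",np.hstack([a[:,:400],b[:,:400]]))
E
python3 press.py 1
```

```text
start 4.38 [0.54   0.2363 0.2292] [0.5 0.4 0.2]
False
mid 5.38 [0.5399 0.236  0.1602] [-1.3 -0.1  1.5]
True
down 6.03 [0.5428 0.2363 0.1378] [-2.  -0.4  9.2]
up 9.88 [0.5395 0.236  0.228 ] [ 1.4 -0.6  0.3]
```

View pics/both1.png

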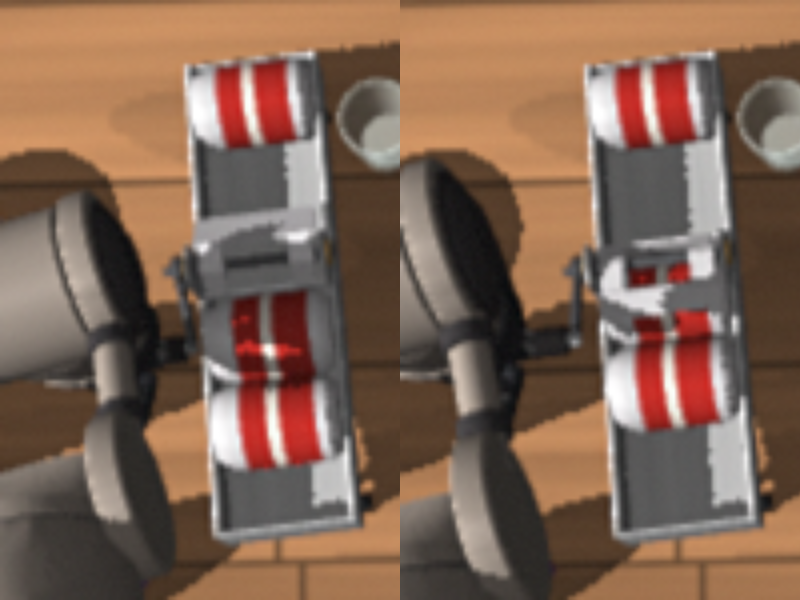

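The picture shows one can in the tray at (260,105). After release (right half), the next can is at the gate, at (665,290), with the third behind it. I press again.

```bash
python3 press.py 2
```

```text
start 9.93 [0.5395 0.236  0.228 ] [ 0.   0.5 -0.5]
False
mid 10.93 [0.5398 0.236  0.1602] [-2.9 -0.1  3.5]
True
down 11.59 [0.5428 0.2363 0.1378] [-3.5 -2.4  8.7]
up 15.44 [0.5395 0.236  0.228 ] [-0.3 -0.  -0.3]
```

View pics/both2.png

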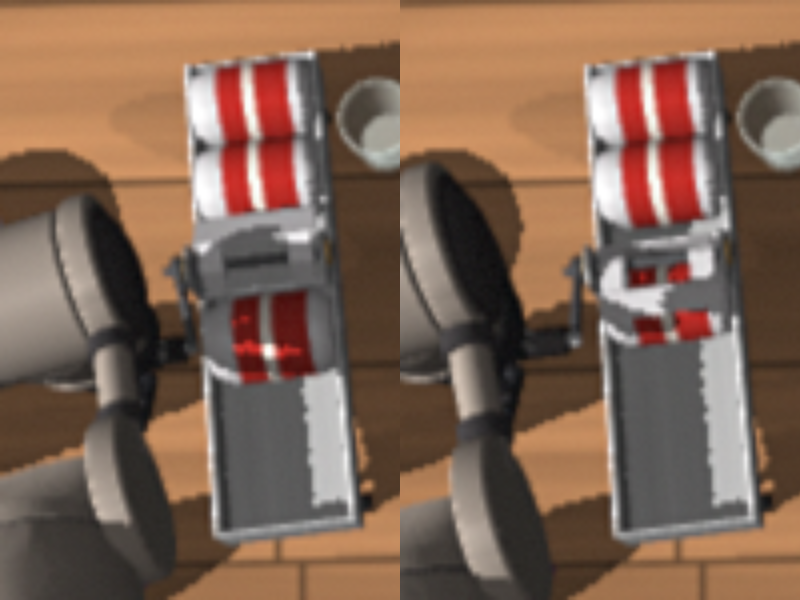

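Two cans are in the tray at (655,105) and (660,180), the third is behind the lowered gate at (665,300), and the robot is clear. I hand in the job.

```bash
python3 -c "
from workcell import r
print(r.finish_job())"
```

```text
the job is handed in; nothing more can be done
None
```

I pressed and released the small-can lever twice: two short cans are in the tray, the third is behind the closed gate, and the job was handed in at about 15.5 s of the 48 s allowed.

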